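# Snap a steel blank into a sprung nest with a tamper

### The job

Take the tamper from its rubber rest and with it (not with the gripper) press the steel blank squarely down into the nest until it and the sprung plate under it bottom out level, which you must feel; hold it there firmly for half a second or more with roughly 20 N, never more than 30 N. Then let up, so that the blank stays down level under all three latches, and stand the tamper upright back in its rest, leaving the other things on the bench alone.

Things in the scene. Friction and masses are not known exactly. Their poses are not given: they have to be found in the camera images.
- nest: fixed snap-in nest: grey square base 130 x 130 x 12 mm, on it a dark round housing (outer diameter 104, bore 68 mm, top 42 mm above the underside) and six steel guide pins, 8 mm thick, standing to 62 mm round a free circle of 66 mm. Origin: centre of the underside, z up.
- latches (a point): centre of the nest, level with the flat undersides of its three steel latches, 42 mm above the nest's underside. The latches slide radially on the housing, each sprung inward with about 1 N; their sloped noses are pushed out by the sinking blank (5 to 10 N in all) and spring back over its top face. Sprung in, the noses leave a free circle of 55 mm.
- blank: loose plain steel disc, diameter 64 mm, 10 mm thick, 0.2 kg, lying level on the sprung plate between the guide pins, above the latches (its underside starts 54 mm above the nest's underside). Caught, its underside is about 32 mm above the nest's underside. Origin: centre of its underside, z up.
- plate (a joint): travel (m) of the sprung 50 mm plate under the blank: 0 up (start), growing downward; its spring pushes up with 4.5 N at 0 and 10 N at 0.03. Gimballed: pressed off centre it leans, to 0.12 rad. The blank is caught at 0.022; blank and plate bottom out on a hidden shoulder in the bore at 0.023 to 0.032, which differs from nest to nest and is only felt: force then climbs past 15 N by 4 to 15 N a mm.
- tamper: loose hand tamper, 0.35 kg, 90 mm tall, standing upright: flat steel foot 44 mm in diameter and 16 mm thick, a neck 20 mm thick up to 32 mm, and a square dark wooden handle 28 x 28 mm (faces along its x and y axes) from 32 to 90 mm. Origin: centre of the foot's flat underside, z up along the handle.
- rest: fixed black rubber ring lying on the bench, outer diameter 80, inner 56, 6 mm high, in which the tamper stands on the bench top. Origin: centre of its underside.
- chuck_key: bystander: T-shaped steel chuck key lying on the bench, about 115 x 110 mm; origin at the middle of its shank's underside.
- oil_can: bystander: green can 60 mm in diameter, 120 mm high, upright; origin at the centre of its underside.
- spanner: bystander: spanner lying on the bench, about 180 mm long; origin under its middle.
- tool_block: bystander: dark steel block 60 x 50 x 30 mm with a square lathe tool 100 mm long on top; origin at the centre of its underside.

How it is judged:
By the outcome, as a careful person would: the job done as asked, in the order asked, and still so for the second after the job is handed in, with the robot touching nothing.
It also fails if it takes over 54 s, if anything falls off the work surface, if the arm or the gripper's body presses on something with over 40 N, if the wrist force passes 120 N, or if a joint passes its speed limit or range.

### The arm

A 6-joint arm with a two-finger parallel gripper is mounted at the origin on the work surface. World frame = base frame: x ahead of the robot, y to its left, z up, the work surface at z = 0. Lengths are in m, angles in rad, forces in N, time in s.
With the tool pointing down it reaches from about 0.275 to 0.725 m from the base axis. Payload 5.6 kg.
Tool frame: the origin (TCP) lies on the front face of the gripper's body, between the roots of the fingers; the fingertips stand 73 mm ahead of it and the grasp point (between the pads) lies 54 mm ahead of it; z points along the fingers, y is the line along which they close (so a half turn about z gives the same grasp; the last joint's range is limited). The gripper opens to 85 mm and grips with 20 to 120 N. Pads are 22 mm wide; open, the fingers measure 114 mm over their backs; the gripper's body (76 mm by 85 mm) begins 54 mm behind the grasp point. The pads swing forward as they close: fully open they stand 13 mm farther back than shut.
Start: joints at [1.458, 0.255, 0.108, 0, -1.424, -0.285], TCP at [0.213, 0.507, 0.304] pointing down, gripper open.
Joint ranges: [-2.95, 2.95], [-1.21, 1.97], [-1.09, 1.5], [-2.87, 1.71], [-2.94, -0.07], [-3.05, 3.05]. Speed limits (rad/s): [2.57, 2.57, 3.14, 3.14, 3.14, 3.14].

### API

Orientations are given as a 3x3 rotation matrix whose columns are the frame's x, y, z axes.
In Python, from plant import sensors, read_camera, calibration, ticket gives the robot as it stands. The module is installed in compiled form; this text tells all that it offers.
- The arm moves only by the tool play_rows, never from a script. Its argument "commands" is a list that holds one entry, the list of rows, each a list of 5 numbers: the opening, from -1 (shut) to 1 (fully open), then the shift along the world's x, y, z in cm, then the turn about the world's z in rad. A call has 1 to 10 rows; each row shifts and turns the commanded pose from where the row before left it; what a row does not reach is not made up. A row lasts 1/12 s, in which the tool goes at most 41.7 mm and 7.16 degrees, less where a joint would pass 70% of its speed; a pose out of reach is approached as far as the arm can. A call is refused whole if a number of a shift passes 4.17 or a number of a turn 0.125, either way. A call with a gripper value outside its range is refused whole. The fingers move at their own pace and stop on an object; "squeeze" is the grip in N (left out, the last holds). Time passes only in rows, so rows that do not move let the fingers close. It gives the time, the measured TCP pose, the force, the opening and the grip force at its end, in the units of the state.
- sensors.get_obs(): the state, without advancing time (a new reading comes with each control period).
- read_camera(name): name is "scene" or "top" or "wrist"; returns the picture (384x512x3 uint8, red, green, blue); there is no depth.
- calibration(name): a dict with "intrinsics" (3x3 intrinsics, pixels), "k1" (the pictures are not rectified: a ray, as slopes to the right and down, at radius r is drawn at 1 + k1 r^2 times it, then the intrinsics apply), "R" (3x3) and "t" (3): a world point X has camera coordinates R X + t. Camera axes: x right, y down, z forward; pixel columns grow to the right and rows downward; lengths in m; the calibration is good to about 2 mm. A picture is of the moment at which its call begins: read the wrist's pose just before it. calibration takes no time and is no camera call; for the wrist camera it gives the pose at the moment of the call.
- ticket.close_job(): hands the job in; it is judged then, once.
The state is a dict: "time": time; "q": joint angles; "joint_velocities": joint speeds; "tau": joint torques, N m; "tcp_pos": TCP position; "orientation": TCP orientation; "force": force on the tool from outside, world axes, zero at the start; "moment": the same for the moment, N m; "finger_gap": finger opening in m; "grip_force": force on a finger pad.
Only numpy, scipy, OpenCV 4.12 (cv2) and the standard library are available. Lean on these libraries where they do the work, as an engineer would, in place of code of your own. Each camera call takes 0.05 s, during which the arm holds its last target. There are 200 camera calls.

## Working session

There is one attempt and no reset: what is moved stays moved. The work goes in short steps, Python scripts to look and compute and a tool call to move; the robot and the scene stay as the last step left them, time stands still between calls to the robot, and variables do not carry over. Pictures are saved under pics/ and viewed, at most 10 in all, crops included, and the job is handed in when it is done.

Besides the shell and the picture viewer there is one more tool, called after ">>>" by a JSON object that holds its "fn" and its "kwargs". play_rows: Moves the arm, as the interface text tells. Its arguments: {"type":"object","properties":{"commands":{"type":"array","items":{"type":"array","items":{"type":"array","items":{"type":"number"}}}},"squeeze":{"type":"number"}},"required":["commands"]}

```bash
mkdir -p pics
python3 - <<'E'
from plant import sensors, read_camera, calibration
import cv2
o=sensors.get_obs(); print({k:(v if not hasattr(v,'round') else v) for k,v in o.items()})
for n in ("scene","top"):
    im=read_camera(n); cv2.imwrite(f"pics/{n}0.png",im[:,:,::-1]); c=calibration(n); print(n,c)
E
```

```text
{'time': 0.0, 'q': array([ 1.45764405e+00,  2.55736941e-01,  1.06993703e-01, -5.01163142e-04,
       -1.42389633e+00, -2.84628102e-01]), 'joint_velocities': array([ 9.48589468e-04, -1.99708732e-03, -3.90899835e-04,  1.29596403e-03,
        4.16262442e-04, -3.28560610e-05]), 'tau': array([ 4.51440690e-05, -3.86632848e+01,  2.37937886e+01,  5.36526203e+00,
       -6.35057862e-03, -1.99625720e-05]), 'tcp_pos': array([0.2128356 , 0.50675395, 0.30299265]), 'orientation': array([[ 9.21894506e-01, -3.87440354e-01, -7.00715534e-04],
       [-3.87440986e-01, -9.21892798e-01, -1.77546210e-03],
       [ 4.19010589e-05,  1.90827467e-03, -9.99998178e-01]]), 'force': array([ 0.60807668, -0.16781775, -1.26263566]), 'moment': array([ 0.01196409,  0.00404395, -0.06779143]), 'grip_force': 0.0, 'finger_gap': 0.08533091285043641}
scene {'intrinsics': array([[436.11141665,   0.        , 265.58138627],
       [  0.        , 436.11141665, 187.73223701],
       [  0.        ,   0.        ,   1.        ]]), 'k1': -0.026018204835604426, 'R': array([[ 0.41597497,  0.90937488, -0.00146772],
       [ 0.77762892, -0.35654628, -0.51784941],
       [-0.47144255,  0.21427105, -0.85547053]]), 't': array([-0.22431643, -0.38430211,  1.46738402])}
top {'intrinsics': array([[469.19303871,   0.        , 255.2904221 ],
       [  0.        , 469.19303871, 188.25511345],
       [  0.        ,   0.        ,   1.        ]]), 'k1': -0.1977648012025164, 'R': array([[ 1.81660350e-02, -9.99834535e-01,  9.47650598e-04],
       [-9.95155387e-01, -1.81725970e-02, -9.66204591e-02],
       [ 9.66216931e-02,  8.12151048e-04, -9.95320847e-01]]), 't': array([9.38012335e-04, 5.55667578e-01, 1.25627765e+00])}
```

View pics/top0.png

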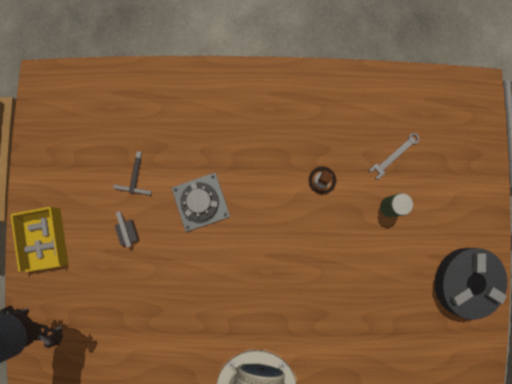

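View pics/scene0.png

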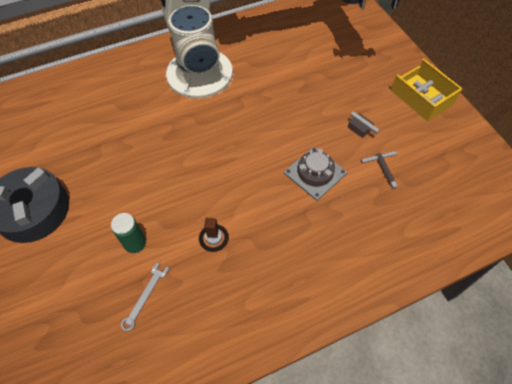

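The top view shows the nest at about (200,201), the tamper in its rest at (322,180), the oil can at (400,205) and the spanner at (395,157). The scene view shows the nest at (316,170) and the tamper at (212,235). I'll enlarge these.

```bash
cat > h.py <<'E'
import numpy as np, cv2
from plant import sensors, read_camera, calibration
def dist(c): return np.array([c['k1'],0,0,0,0.])
def p2w(c,uv,z):
    n=cv2.undistortPoints(np.array(uv,float).reshape(-1,1,2),c['intrinsics'],dist(c)).reshape(-1,2)
    d=np.c_[n,np.ones(len(n))]@c['R']; o=-c['R'].T@c['t']
    return o+d*((z-o[2])/d[:,2])[:,None]
def w2p(c,X):
    return cv2.projectPoints(np.array(X,float).reshape(-1,3),cv2.Rodrigues(c['R'])[0],c['t'],c['intrinsics'],dist(c))[0].reshape(-1,2)
def crop(im,u,v,w,h,s):
    return cv2.resize(im[v:v+h,u:u+w],None,fx=s,fy=s,interpolation=cv2.INTER_CUBIC)
E
python3 - <<'E'
from h import *
t=cv2.imread('pics/top0.png'); s=cv2.imread('pics/scene0.png')
a=np.hstack([crop(t,165,165,80,60,5),crop(t,285,150,80,60,5)]);b=np.hstack([crop(s,276,140,80,60,5),crop(s,172,205,80,60,5)])
cv2.imwrite('pics/c1.png',np.vstack([a,b]))
c=calibration('top');d=calibration('scene')
print(p2w(c,[[200,201],[322,180]],.0),p2w(d,[[316,170],[212,237]],0.0))
E
```

```text
[[ 0.51959378  0.16482704  0.        ]
 [ 0.58488703 -0.17586436  0.        ]] [[ 0.50828999  0.17508167  0.        ]
 [ 0.58166235 -0.17563074  0.        ]]
```

View pics/c1.png

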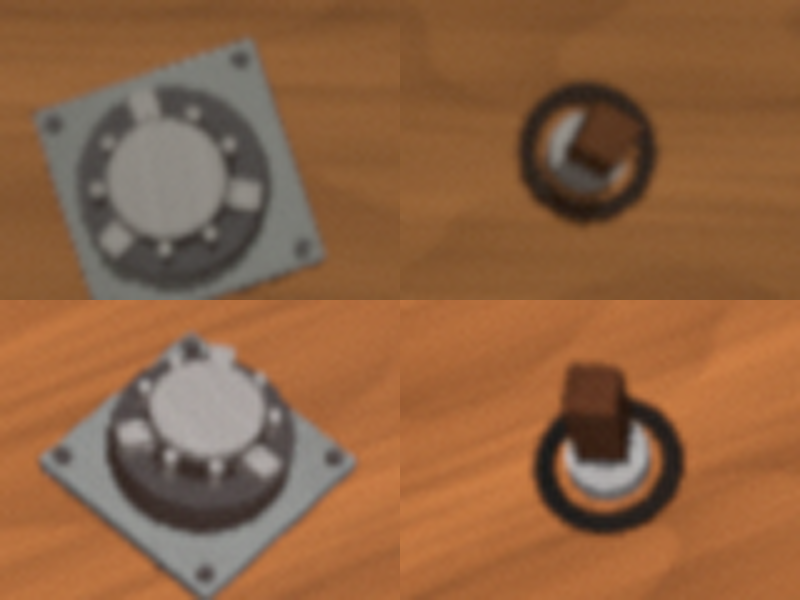

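The crop shows, in top-image pixels, the blank's top centre at about (198,200.5) and the rest's centre at (322,180). The tamper's handle is turned about 27° in the image. I'll move the wrist camera over the tamper.

>>> {"fn": "play_rows", "kwargs": {"commands": [[[1,1.7,-3.1,0,0],[1,1.7,-3.1,0,0],[1,1.7,-3.1,0,0],[1,1.7,-3.1,0,0],[1,1.7,-3.1,0,0],[1,1.7,-3.1,0,0],[1,1.7,-3.1,0,0],[1,1.7,-3.1,0,0],[1,1.7,-3.1,0,0],[1,1.7,-3.1,0,0]]]}}

```text
time: 0.93
tcp_pos: [0.3832, 0.1953, 0.3037]
orientation: [[0.922, -0.387, -0.0], [-0.387, -0.922, 0.0], [-0.0, 0.0, -1.0]]
force: [1.0, 0.9, 0.3]
finger_gap: 0.0856
grip_force: 0.0
```

>>> {"fn": "play_rows", "kwargs": {"commands": [[[1,1.6,-3.1,0,0],[1,1.6,-3.1,0,0],[1,1.6,-3.1,0,0],[1,1.6,-3.1,0,0],[1,1.6,-3.1,0,0],[1,1.6,-3.1,0,0],[1,1.6,-3.1,0,0],[1,1.6,-3.1,0,0],[1,1.6,-3.1,0,0],[1,1.6,-3.1,0,0]]]}}

```text
time: 1.77
tcp_pos: [0.5433, -0.1147, 0.3034]
orientation: [[0.922, -0.388, -0.001], [-0.388, -0.922, 0.0], [-0.001, 0.0, -1.0]]
force: [-0.2, 0.5, -0.0]
finger_gap: 0.0852
grip_force: 0.0
```

Run:
```python
from h import *
c=calibration('top');d=calibration('scene')
f=lambda u,v,x,y:[u+x/5-.4,v+y/5-.4]
print('blank top',p2w(c,[f(165,165,167,179)],.064),p2w(d,[f(276,140,208,108)],.064))
print('rest',p2w(c,[f(285,150,188,151)],.006),p2w(d,[f(172,205,208,165)],.006))
o=sensors.get_obs(); c=calibration('wrist'); im=read_camera('wrist'); np.savez('w1.npz',**c)
print(o['time'],o['tcp_pos'],o['orientation'].round(3),o['q'].round(3),o['force']); print(-c['R'].T@c['t'],c['R'].round(3),c['intrinsics'],c['k1'])
cv2.imwrite('pics/w1.png',im[:,:,::-1]); print(w2p(c,[[.583,-.176,.0],[.583,-.176,.09]]))
```

```text
blank top [[0.51676693 0.16261657 0.064     ]] [[0.51880531 0.16619357 0.064     ]]
rest [[ 0.58475555 -0.17557109  0.006     ]] [[ 0.58745133 -0.17378194  0.006     ]]
1.7667 [ 0.54334246 -0.1146774   0.30339499] [[ 0.922 -0.388 -0.001]
 [-0.388 -0.922  0.   ]
 [-0.001  0.    -1.   ]] [ 0.074  0.266  0.122 -0.    -1.427  1.099] [-0.20365875  0.5223856  -0.01079215]
[ 0.6121725  -0.14435285  0.37357201] [[-0.388 -0.922  0.001]
 [-0.88   0.37   0.298]
 [-0.275  0.114 -0.955]] [[276.79218715   0.         250.15590385]
 [  0.         276.79218715 193.68621656]
 [  0.           0.           1.        ]] -0.055636725939952655
[[280.62689052 119.38864286]
 [290.2702615  123.04807184]]
```

View pics/w1.png

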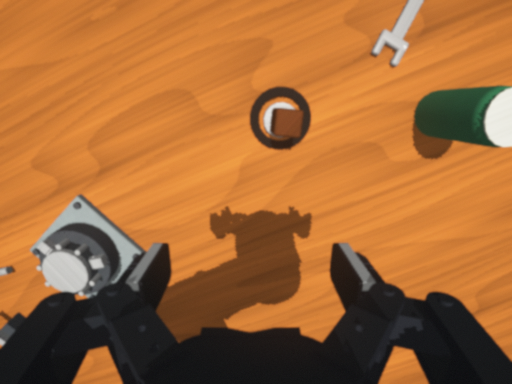

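The wrist view shows the rest at (281,117) and the handle top at (288,122), with its faces nearly along the image axes. The nest is at lower left (65,270). I'll zoom in to get the handle angle.

Run:
```python
from h import *
im=cv2.imread('pics/w1.png'); k=crop(im,240,80,80,75,8); cv2.imwrite('pics/w1c.png',k)
g=im[80:155,240:320].astype(int)
m=(g.max(2)<55).astype(np.uint8)  # black ring
cs,_=cv2.findContours(m,cv2.RETR_EXTERNAL,cv2.CHAIN_APPROX_NONE); cc=max(cs,key=cv2.contourArea)
e=cv2.fitEllipse(cc); print('ring',e)
c=np.load('w1.npz'); 
print(p2w(c,[[e[0][0]+240,e[0][1]+80]],.006))
```

```text
ring ((42.37360382080078, 62.979522705078125), (6.70045804977417, 23.776519775390625), 85.85423278808594)
[[ 0.55431233 -0.16672522  0.006     ]]
```

View pics/w1c.png

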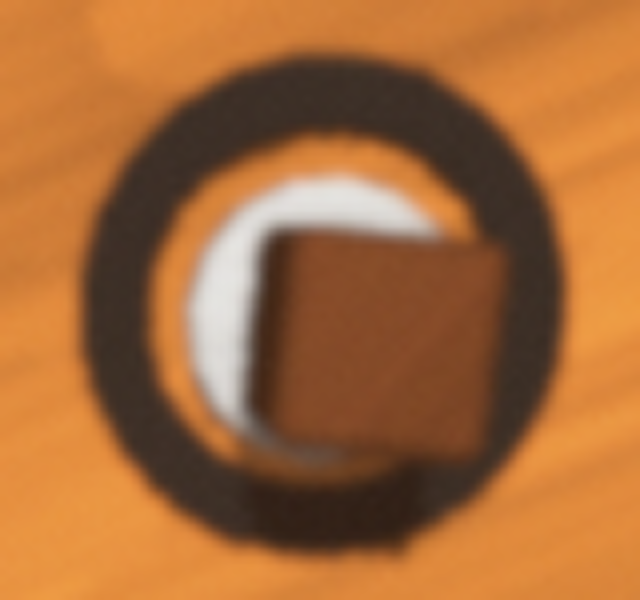

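The ring spans x 83–563 and y 55–552 in the crop. The handle's top-face corners are at about (292,232), (505,243), (487,458) and (272,440).

Run:
```python
from h import *
c=np.load('w1.npz'); f=lambda x,y:[240+x/8-.44,80+y/8-.44]
h=p2w(c,[f(*p) for p in [(292,232),(505,243),(487,458),(272,440)]],.09); print(h,h.mean(0))
for i in range(4):
    d=h[(i+1)%4]-h[i]; print(np.hypot(*d[:2]),np.degrees(np.arctan2(d[1],d[0])))
print('ring',p2w(c,[f(323,303)],.006),'foot',p2w(c,[f(322,309)],.016))
r=p2w(c,[f(83,303),f(563,303),f(323,55),f(323,552)],.006); print(r)
o=sensors.get_obs(); print(o['tcp_pos'],np.degrees(np.arctan2(o['orientation'][1],o['orientation'][0])))
```

```text
[[ 0.60145932 -0.16796748  0.09      ]
 [ 0.59014995 -0.19180932  0.09      ]
 [ 0.56628726 -0.18075526  0.09      ]
 [ 0.57886812 -0.15642106  0.09      ]] [ 0.58419116 -0.17423828  0.09      ]
0.026388167733239966 -115.37732063238899
0.02629867347615556 155.1447329360399
0.02739400627063226 62.66087808197761
0.025370890079634018 -27.07168289088372
ring [[ 0.5860978  -0.17555146  0.006     ]] foot [[ 0.58601484 -0.17422797  0.016     ]]
[[ 0.60100599 -0.13993493  0.006     ]
 [ 0.57124775 -0.21136015  0.006     ]
 [ 0.62135587 -0.18922599  0.006     ]
 [ 0.54868291 -0.16110297  0.006     ]]
[ 0.54506505 -0.11902743  0.30241104] [ -22.96120281 -112.96101853 -130.7157841 ]
```

>>> {"fn": "play_rows", "kwargs": {"commands": [[[1,1,-1.4,-2,-0.028],[1,1,-1.4,-2,-0.028],[1,1,-1.4,-2,0],[1,1,-1.4,-2,0],[1,0,0,0,0],[1,0,0,0,0],[1,0,0,0,0]]]}}

```text
time: 2.4
tcp_pos: [0.5831, -0.1688, 0.2243]
orientation: [[0.899, -0.438, 0.0], [-0.438, -0.899, -0.0], [0.0, 0.0, -1.0]]
force: [0.4, 0.1, -0.4]
finger_gap: 0.0854
grip_force: 0.0
```

Run:
```python
from h import *
o=sensors.get_obs(); c=calibration('wrist'); im=read_camera('wrist'); np.savez('w2.npz',**c)
print(o['time'],o['tcp_pos'],np.degrees(np.arctan2(o['orientation'][1],o['orientation'][0])),o['joint_velocities'].round(3))
u=w2p(c,[[.585,-.1745,.09],[.5855,-.175,.006]]); print(u)
x,y=(u[0]-[60,45]).astype(int).clip(0); k=crop(im[:,:,::-1],x,y,120,90,6)
print(x,y); cv2.imwrite('pics/w2c.png',k)
```

```text
2.4 [ 0.58306938 -0.16881289  0.22426341] [ -25.99743093 -115.99743331  -64.1623619 ] [ 0.008 -0.025  0.012  0.004  0.    -0.   ]
[[254.23956963 202.38335517]
 [253.22968035 176.15301308]]
194 157
```

View pics/w2c.png

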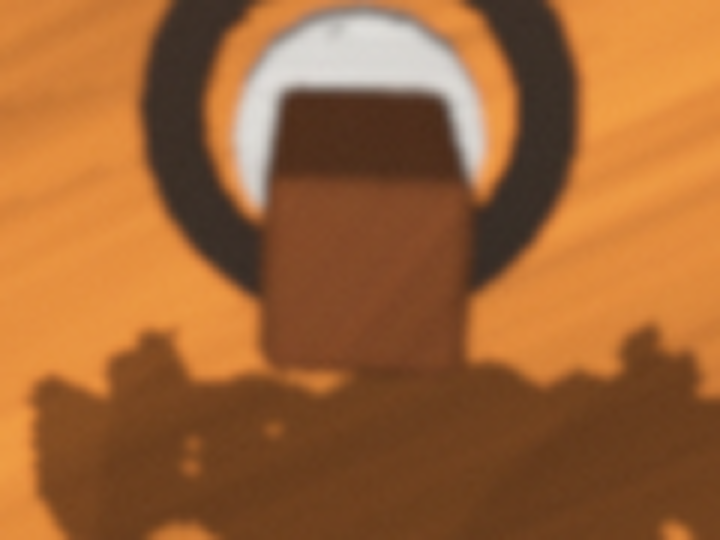

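The crop shows the handle's top-face corners at (273,180), (470,183), (463,368) and (263,362). The ring spans x 143–580.

Run:
```python
from h import *
c=np.load('w2.npz'); f=lambda x,y:[194+x/6-.42,157+y/6-.42]
h=p2w(c,[f(*p) for p in [(273,180),(470,183),(463,368),(263,362)]],.09); print(h,h.mean(0))
for i in range(4):
    d=h[(i+1)%4]-h[i]; print(np.hypot(*d[:2]),np.degrees(np.arctan2(d[1],d[0])))
a=p2w(c,[f(143,100),f(580,100)],.006);print(a,a.mean(0), p2w(c,[f(236,130),f(485,130)],.016).mean(0))
print(sensors.get_obs()['tcp_pos'])
```

```text
[[ 0.60166367 -0.16961674  0.09      ]
 [ 0.59023825 -0.19210744  0.09      ]
 [ 0.56745008 -0.18062783  0.09      ]
 [ 0.57986569 -0.15717544  0.09      ]] [ 0.58480442 -0.17488186  0.09      ]
0.02522641488853075 -116.93085607840248
0.02551631260038393 153.2631682050295
0.02653605140707436 62.103414426763095
0.02509856045835079 -29.715773737783085
[[ 0.60516677 -0.14202273  0.006     ]
 [ 0.57103174 -0.21195912  0.006     ]] [ 0.58809925 -0.17699092  0.006     ] [ 0.58553692 -0.17538832  0.016     ]
[ 0.58323452 -0.16858562  0.22499305]
```

>>> {"fn": "play_rows", "kwargs": {"commands": [[[1,0.1,-0.3,-0.6,-0.022],[1,0.1,-0.3,-2,0],[1,0,0,-2.5,0],[1,0,0,-2.5,0],[1,0,0,-2,0],[1,0,0,-1,0],[1,0,0,0,0],[1,0,0,0,0]]]}}

```text
time: 3.12
tcp_pos: [0.5854, -0.1749, 0.1187]
orientation: [[0.889, -0.458, 0.001], [-0.458, -0.889, -0.001], [0.001, 0.0, -1.0]]
force: [0.0, -0.5, 0.1]
finger_gap: 0.0851
grip_force: 0.0
```

>>> {"fn": "play_rows", "kwargs": {"commands": [[[-0.1,0,0,0,0],[-0.4,0,0,0,0],[-1,0,0,0,0],[-1,0,0,0,0],[-1,0,0,0,0],[-1,0,0,0,0],[-1,0,0,0,0],[-1,0,0,0,0]]], "squeeze": 60}}

```text
time: 3.78
tcp_pos: [0.5854, -0.1749, 0.1186]
orientation: [[0.889, -0.458, 0.001], [-0.458, -0.889, -0.0], [0.001, -0.0, -1.0]]
force: [0.9, 1.3, 5.1]
finger_gap: 0.0275
grip_force: 59.5
```

>>> {"fn": "play_rows", "kwargs": {"commands": [[[-1,0,0,0.8,0],[-1,0,0,1.6,0],[-1,0,0,2.4,0],[-1,-0.5,1.2,2.6,0],[-1,-1.2,3,2.1,0],[-1,-1.2,3,2.1,0],[-1,-1.2,3,2.1,0],[-1,-1.2,3,2.1,0],[-1,-1.2,3,2.2,0],[-1,-1.2,3,0,0]]]}}

```text
time: 4.62
tcp_pos: [0.5083, 0.0181, 0.3021]
orientation: [[0.889, -0.458, 0.006], [-0.458, -0.889, 0.001], [0.005, -0.003, -1.0]]
force: [1.2, 0.4, -3.6]
finger_gap: 0.0273
grip_force: 59.7
```

>>> {"fn": "play_rows", "kwargs": {"commands": [[[-1,-1.2,3,0,0],[-1,-1.2,3,0,0],[-1,-1.2,3,0,0],[-1,-1.2,3,0,0],[-1,-1.2,3,0,0],[-1,-1.2,3,0,0],[-1,-0.6,1.3,0,0],[-1,0,0,0,0],[-1,0,0,0,0],[-1,0,0,0,0]]]}}

```text
time: 5.45
tcp_pos: [0.4297, 0.2096, 0.2974]
orientation: [[0.889, -0.458, -0.001], [-0.458, -0.889, -0.001], [-0.001, 0.002, -1.0]]
force: [-0.8, -0.3, -3.9]
finger_gap: 0.0271
grip_force: 59.9
```

Run:
```python
from h import *
o=sensors.get_obs(); c=calibration('wrist'); im=read_camera('wrist'); np.savez('w3.npz',**c)
print(o['time'],o['tcp_pos'],o['force'],o['moment'],o['joint_velocities'].round(3),o['grip_force'])
u=w2p(c,[[.5175,.164,.064]]); print(u)
b=im[:,:,::-1]; cv2.imwrite('pics/w3.png',b)
x,y=(u[0]-[65,48]).astype(int).clip(0); x=min(x,512-130);y=min(y,384-97); print(x,y)
cv2.imwrite('pics/w3c.png',np.vstack([crop(b,x,y,130,97,5)]))
```

```text
5.45 [0.42974616 0.20955678 0.29740118] [-0.82733749 -0.32455236 -3.89859578] [ 0.06466767 -0.00104301 -0.03048701] [-0.017 -0.001  0.005  0.003  0.005 -0.001] 59.86880958080292
[[248.93800587  83.89179574]]
183 35
```

View pics/w3.png

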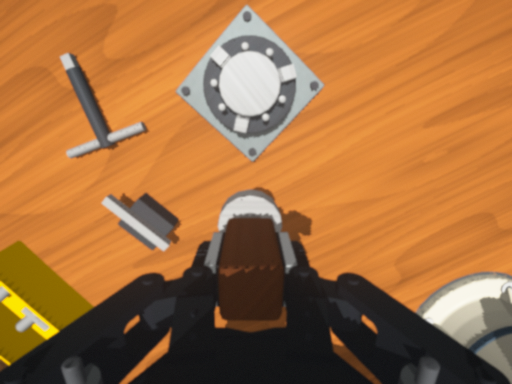

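View pics/w3c.png

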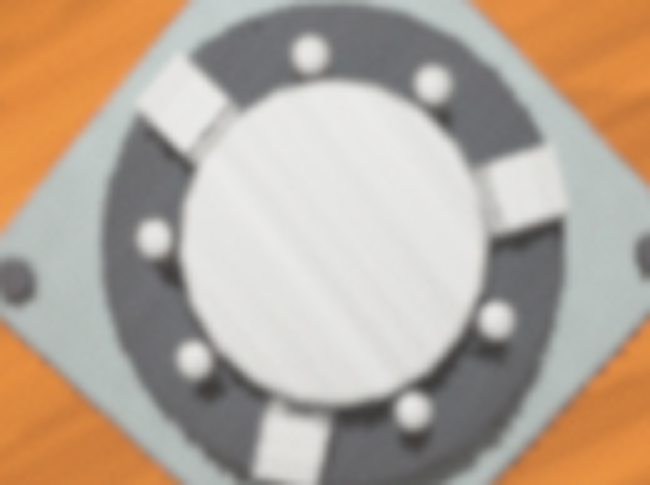

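The picture shows the blank's top disc centred at about (249.6,82.6). The base corners are at (248,7), (324,87), (252,158) and (178,90). The tamper's foot hangs straight in the fingers, its top arc at (249,189) and spanning x 219–282.

Run:
```python
from h import *
c=np.load('w3.npz')
print('blank',p2w(c,[[249.6,82.6]],.064), p2w(c,[[183+183/5-.4,82.6],[183+487/5-.4,82.6],[249.6,35+78/5-.4],[249.6,35+402/5-.4]],.064))
print('base',p2w(c,[[248,7],[324,87],[252,158],[178,90]],.012).mean(0))
pins=[(310,53),(433,83),(153,238),(195,360),(496,320),(413,411)]
print('pins',p2w(c,[[183+a/5-.4,35+b/5-.4] for a,b in pins],.062).mean(0))
o=sensors.get_obs(); T=o['tcp_pos'];R=o['orientation']
for z in (.1186,.1026):
  P=w2p(c,[T+R@np.array([.022*np.cos(a),.022*np.sin(a),z]) for a in np.linspace(0,6.28,73)])
  print(z,P[:,0].min(),P[:,0].max(),P[:,1].min())
print(T,o['force'],o['time'])
```

```text
blank [[0.51830829 0.16281516 0.064     ]] [[0.53271322 0.19061025 0.064     ]
 [0.50402895 0.13493678 0.064     ]
 [0.54573252 0.14866332 0.064     ]
 [0.48948082 0.17769224 0.064     ]]
base [0.51659589 0.16235053 0.012     ]
pins [0.51744071 0.16364641 0.062     ]
0.1186 218.78031677610664 278.89930067052126 185.516378110728
0.1026 216.27269245678497 281.27229230603587 192.1135785361762
[0.42995606 0.20932558 0.29750686] [-0.21025285 -0.90396031 -4.15888068] 5.5
```

>>> {"fn": "play_rows", "kwargs": {"commands": [[[-1,2.2,-1.15,0,0],[-1,2.2,-1.15,0,0],[-1,2.2,-1.15,0,0],[-1,2.15,-1.15,-2,0],[-1,0,0,-3,0],[-1,0,0,-3,0],[-1,0,0,-2,0],[-1,0,0,0,0],[-1,0,0,0,0],[-1,0,0,0,0]]]}}

```text
time: 6.33
tcp_pos: [0.5186, 0.1639, 0.1997]
orientation: [[0.889, -0.458, 0.003], [-0.458, -0.889, 0.001], [0.002, -0.002, -1.0]]
force: [-0.5, -0.8, -3.9]
finger_gap: 0.0275
grip_force: 59.8
```

Run:
```python
from h import *
o=sensors.get_obs(); c=calibration('wrist'); im=read_camera('wrist'); np.savez('w4.npz',**c)
s=read_camera('scene');t=read_camera('top')
print(o['time'],o['tcp_pos'],o['force'],o['moment'])
b=im[:,:,::-1]; cv2.imwrite('pics/s4.png',s[:,:,::-1]); cv2.imwrite('pics/w4.png',b); cv2.imwrite('pics/t4.png',t[:,:,::-1])
a=np.hstack([crop(s[:,:,::-1],276,110,80,75,5),crop(t[:,:,::-1],165,155,80,75,5)])
cv2.imwrite('pics/p4.png',np.vstack([crop(b,170,120,160,45,5),a]))
```

```text
6.3333 [0.51864709 0.16388048 0.19973075] [-0.51487993 -0.77038967 -3.87754414] [-0.00747891 -0.04378028 -0.02214412]
```

View pics/p4.png

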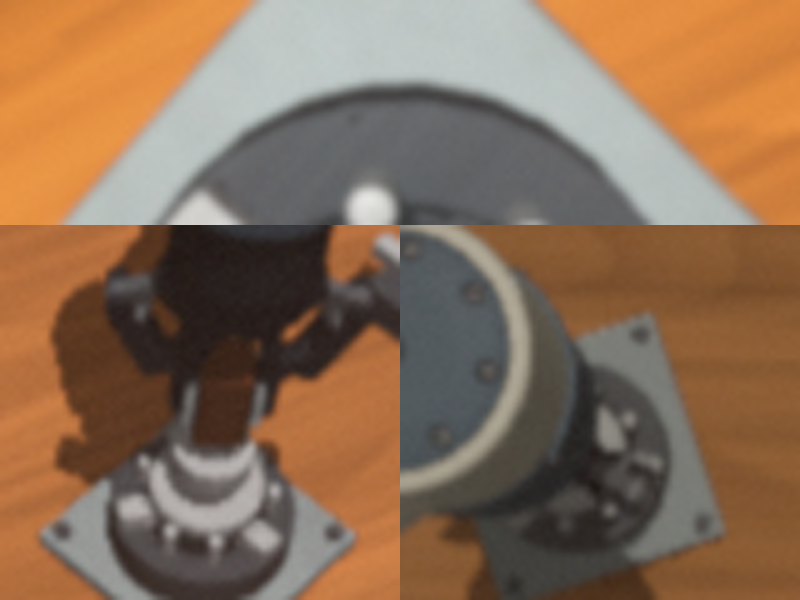

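The foot hangs above the blank. In the scene crop the foot spans x about 173–256 and the blank about 149–267. I'll check the offset with numeric profiles.

Run:
```python
from h import *
s=cv2.imread('pics/s4.png'); g=cv2.cvtColor(s,cv2.COLOR_BGR2GRAY)
for v in range(150,172): print(v,' '.join('%3d'%x for x in g[v,300:334]))
d=calibration('scene'); T=sensors.get_obs()['tcp_pos']
th=np.linspace(0,6.28,100); ci=lambda x,y,z,r:w2p(d,np.c_[x+r*np.cos(th),y+r*np.sin(th),0*th+z])
for n,P in (('footbot',ci(T[0],T[1],T[2]-.1186,.022)),('foottop',ci(T[0],T[1],T[2]-.1026,.022)),('blanktop',ci(.5175,.163,.064,.032)),('blankbot',ci(.5175,.163,.054,.032))): print(n,P.min(0),P.max(0))
```

```text
150  67  68  66  64  61  60  62  62  62  67  73  78  83  85  59  47  46  48  49  49  51  49  49  49  52  72 109 121 124 129 127 129 128 129
151  64  64  60  63  62  62  64  66  64  70  80  82  81  83  61  46  49  47  50  49  48  50  49  46  50  79 112 124 127 127 129 129 131 131
152  61  66  64  64  65  64  65  61  54  66  79  85  85  80  60  48  48  48  47  48  51  48  49  47  57  84 116 122 120 122 127 130 132 131
153  64  67  69  62  63  59  56  52  49  61  83  96  90  82  67  54  54  54  52  53  52  52  55  62  72 109 136 108  91  91 100 121 132 132
154  65  69  64  56  54  50  46  47  54  68  96 134 116  90  78  69  66  66  68  64  63  61  73  97 114 154 161 107  72  71  74  99 124 131
155  67  65  59  60  70  59  49  51  68  74 100 151 152 120 103  98  80  80  81  85  84  79  98 124 155 176 160 112  81  64  62  82 120 129
156  65  65  59  82 126 107  72  79  82  78  89 136 165 160 156 144 118 112 116 120 122 120 145 160 175 175 154 123  95  63  60  79 119 126
157  67  70  69  95 148 139 113 131 112  87  80 103 145 170 177 173 160 159 161 160 162 162 173 178 179 163 152 139 105 
[... 1537 characters left out ...]
78  79  84  83  80  79
169 100 118 120 116 115 120 106  77  73 104 129 141 153 162 170 176 176 180 175 175 173 173 167 152 139 121 122 139 129 103  87  81  79  80
170  88 102 102  99  96  99  83  63  86 142 154 132 118 124 140 155 160 161 167 160 151 144 129 115 113 129 150 160 162 144 114  90  80  82
171  76  87  88  86  84  81  70  55  89 150 161 118  82  86 102 117 120 129 142 136 123 109  93  86 112 151 165 171 174 168 152 118  89  84
footbot [309.09735973 151.16412284] [325.25195907 164.38774299]
foottop [309.59378941 147.70004846] [325.93630626 161.01012942]
blanktop [304.35834207 151.82610925] [327.56722397 170.92384578]
blankbot [304.09075023 153.91234922] [327.13595653 172.93213539]
```

The foot is centred on the blank within about 1 mm, so I'll lower it to contact.

>>> {"fn": "play_rows", "kwargs": {"commands": [[[-1,0,0,-0.4,0],[-1,0,0,-0.4,0],[-1,0,0,-0.4,0],[-1,0,0,-0.2,0],[-1,0,0,-0.1,0],[-1,0,0,-0.1,0],[-1,0,0,-0.1,0],[-1,0,0,-0.1,0],[-1,0,0,0,0],[-1,0,0,0,0]]]}}

```text
time: 7.32
tcp_pos: [0.5175, 0.164, 0.18]
orientation: [[0.889, -0.458, 0.0], [-0.458, -0.889, -0.0], [0.0, 0.0, -1.0]]
force: [-0.5, -1.2, -1.0]
finger_gap: 0.0274
grip_force: 60.3
```

>>> {"fn": "play_rows", "kwargs": {"commands": [[[-1,0,0,-0.1,0],[-1,0,0,-0.1,0],[-1,0,0,-0.1,0],[-1,0,0,-0.1,0],[-1,0,0,-0.1,0],[-1,0,0,-0.1,0],[-1,0,0,0,0],[-1,0,0,0,0]]]}}

```text
time: 7.98
tcp_pos: [0.5177, 0.1641, 0.174]
orientation: [[0.889, -0.458, 0.0], [-0.458, -0.889, 0.0], [0.0, -0.0, -1.0]]
force: [-0.7, -1.4, 1.1]
finger_gap: 0.0275
grip_force: 60.9
```

>>> {"fn": "play_rows", "kwargs": {"commands": [[[-1,0,0,-0.1,0],[-1,0,0,-0.1,0],[-1,0,0,-0.1,0],[-1,0,0,-0.1,0],[-1,0,0,0,0],[-1,0,0,0,0]]]}}

```text
time: 8.48
tcp_pos: [0.5177, 0.1641, 0.1696]
orientation: [[0.889, -0.458, 0.0], [-0.458, -0.889, 0.0], [0.0, -0.0, -1.0]]
force: [-0.4, 0.3, 0.1]
finger_gap: 0.0275
grip_force: 60.6
```

Run:
```python
from h import *
o=sensors.get_obs(); print(o['tcp_pos'],o['force'],o['moment'],o['orientation'].round(4).tolist())
```

```text
[0.51766047 0.16408873 0.1696244 ] [-0.39929828  0.30045865  0.05564618] [-0.27516508  0.1321269   0.03357216] [[0.8889, -0.4581, 0.0001], [-0.4581, -0.8889, 0.0001], [0.0001, -0.0001, -1.0]]
```

Run:
```python
from h import *
for i in range(6):
    o=sensors.get_obs(); print(o['time'],o['tcp_pos'].round(4),o['force'].round(2),o['moment'].round(3),o['grip_force'].round(1)); im=read_camera('scene')
cv2.imwrite('pics/s5.png',im[:,:,::-1])
g=cv2.cvtColor(im,cv2.COLOR_RGB2GRAY)
for v in range(152,180): print(v,' '.join('%3d'%x for x in g[v,300:334]))
```

```text
Traceback (most recent call last):
AttributeError: 'float' object has no attribute 'round'
```

Run:
```python
from h import *
for i in range(5):
    o=sensors.get_obs(); print(o['time'],o['tcp_pos'].round(4),o['force'].round(2),o['moment'].round(3)); im=read_camera('scene')
cv2.imwrite('pics/s5.png',im[:,:,::-1])
g=cv2.cvtColor(im,cv2.COLOR_RGB2GRAY)
for v in range(154,180): print(v,' '.join('%3d'%x for x in g[v,300:334]))
```

```text
8.4833 [0.5177 0.1641 0.1696] [-0.4   0.3   0.06] [-0.275  0.132  0.034]
8.5333 [0.5176 0.1641 0.1696] [-0.04 -0.37  0.82] [-0.332  0.012 -0.009]
8.5833 [0.5176 0.1641 0.1696] [-0.54 -0.76 -1.15] [-0.298 -0.02   0.033]
8.6333 [0.5176 0.1641 0.1696] [ 0.2  -0.93 -0.64] [-0.31  -0.057  0.026]
8.6833 [0.5176 0.1641 0.1697] [ 0.23 -0.85 -0.59] [-0.276 -0.095 -0.012]
154  67  66  65  59  55  51  46  46  43  51  67  95 103  68  45  46  51  46  45  48  48  49  48  49  64  98  90  60  71 107 123 127 128 130
155  65  65  58  52  49  52  47  42  47  60  80 106 105  66  44  47  49  47  50  44  48  45  46  50  72  97  88  76  79  85  90 101 122 126
156  65  58  52  60  85  74  52  43  51  67  83  96  87  54  44  48  45  47  48  50  49  48  49  51  64  81  82  81  79  65  61  80 116 126
157  58  55  47  78 119 100  61  52  62  74  83  84  78  53  45  47  51  49  48  50  47  48  50  54  72  67  73  77  72  56  49  73 115 126
158  59  51  56  79 113  97  65  64  75  81  84  85  78  53  46  50  48  49  47  49  51  46  49  75 110  95  78  73  68  49  46  68 112 126
159  60  67  70  77  95  88  67  74
[... 2204 characters left out ...]

175  44  47  58  72  78  80  79  80  84  94  93  74  67  65  66  70  72  77  95 102  81  70  72  72  74  83  87  98 126 154 160 138 110 109
176  46  43  46  57  71  78  83  77  82  88  82  78  74  71  70  71  71  78  95  96  82  76  78  79  78  82  81  84  95 114 120 101  87 118
177  61  47  48  51  59  67  78  80  80  82  84  79  78  77  79  78  78  82  96  90  82  80  80  79  80  81  81  82  84  87  85  71  90 134
178  88  54  46  48  52  58  67  73  77  81  79  79  80  79  78  79  82  81  87  85  80  79  79  81  80  79  80  75  69  66  61  73 113 145
179 118  75  52  48  50  51  57  61  67  73  77  78  78  79  80  80  82  83  78  83  83  81  81  78  77  77  69  63  58  51  66 100 136 152
```

>>> {"fn": "play_rows", "kwargs": {"commands": [[[-1,0,0,-0.1,0],[-1,0,0,-0.1,0],[-1,0,0,-0.1,0],[-1,0,0,0,0],[-1,0,0,0,0]]]}}

```text
time: 9.15
tcp_pos: [0.5176, 0.1641, 0.1668]
orientation: [[0.889, -0.458, 0.0], [-0.458, -0.889, 0.0], [0.0, -0.0, -1.0]]
force: [0.4, -0.7, -0.6]
finger_gap: 0.0273
grip_force: 60.6
```

```bash
cat > rd.py <<'E'
from h import *
L=[]
for i in range(5):
    o=sensors.get_obs(); L.append(np.r_[o['tcp_pos'],o['force'],o['moment']]); im=read_camera('scene') if i<4 else 0
L=np.array(L); print(o['time'],L.mean(0).round(4)[:3],L.mean(0)[3:].round(3),'max fz',L[:,5].max().round(1),'press',(L[:,5].mean()+3.9).round(2))
E
python3 rd.py
```

```text
9.35 [0.5176 0.1641 0.1669] [-0.051 -0.936  0.037 -0.291 -0.058 -0.004] max fz 0.3 press 3.94
```

Run:
```python
from h import *
w=read_camera('wrist')[:,:,::-1]; s=cv2.imread('pics/s5.png'); cv2.imwrite('pics/w5.png',w)
a=crop(w,180,130,140,120,5); b=np.hstack([crop(s,285,145,48,40,2)])
k=np.zeros((600,800,3),np.uint8); k[:,:700]=a; k[:80,700:796]=b; cv2.imwrite('pics/p5.png',k)
```

```text
(no output)
```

View pics/p5.png

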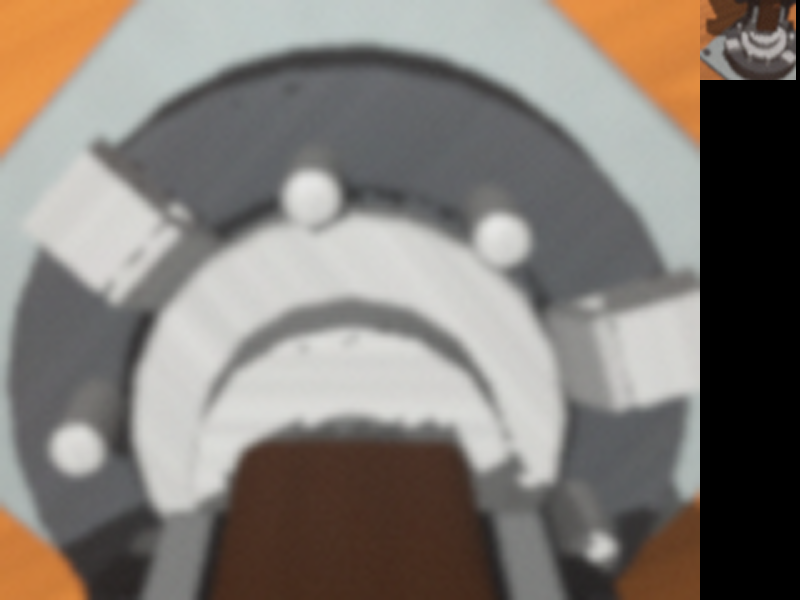

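The foot (x 203–497, far edge y≈298) sits flat on the blank (x 133–565, far edge y≈212). It is centred sideways and I see no gap. I'll compare with the predicted projection.

Run:
```python
from h import *
c=calibration('wrist'); T=sensors.get_obs()['tcp_pos']; th=np.linspace(0,2*np.pi,721)
def ci(x,y,z,r):
    P=w2p(c,np.c_[x+r*np.cos(th),y+r*np.sin(th),0*th+z]); P=(P-[180,130]+.4)*5; return P.min(0).round(),P.max(0).round()
zf=T[2]-.1186
for n,a in (('footbase',(T[0],T[1],zf,.022)),('foottop',(T[0],T[1],zf+.016,.022)),('blank at tool',(T[0],T[1],zf,.032)),('blank+5mm x',(T[0]+.005*.889,T[1]-.005*.458,zf,.032)),('blank z-3',(T[0],T[1],zf-.003,.032)),('base',(T[0],T[1],.042,.052))): print(n,ci(*a))
```

```text
footbase (array([196., 281.]), array([496., 561.]))
foottop (array([183., 314.]), array([508., 614.]))
blank at tool (array([127., 212.]), array([564., 620.]))
blank+5mm x (array([126., 177.]), array([566., 591.]))
blank z-3 (array([131., 208.]), array([561., 610.]))
base (array([ 1., 63.]), array([691., 710.]))
```

The foot sits about 2 mm back along −tool x from the nest centre. I'll let up, shift by that much and press again.

>>> {"fn": "play_rows", "kwargs": {"commands": [[[-1,0,0,0.5,0],[-1,0,0,0.5,0],[-1,0,0,0.5,0],[-1,0,0,0.4,0],[-1,0.2,-0.1,0,0],[-1,0,0,0,0],[-1,0,0,0,0],[-1,0,0,0,0]]]}}

```text
time: 10.07
tcp_pos: [0.5193, 0.1629, 0.1854]
orientation: [[0.889, -0.458, -0.001], [-0.458, -0.889, -0.0], [-0.001, 0.001, -1.0]]
force: [-0.1, 0.3, -4.0]
finger_gap: 0.0272
grip_force: 60.2
```

```bash
python3 rd.py
```

```text
10.2667 [0.5194 0.163  0.1855] [-3.370e-01  2.430e-01 -4.053e+00 -4.000e-02 -4.000e-03  1.000e-03] max fz -3.0 press -0.15
```

>>> {"fn": "play_rows", "kwargs": {"commands": [[[-1,0,0,-0.3,0],[-1,0,0,-0.3,0],[-1,0,0,-0.3,0],[-1,0,0,-0.3,0],[-1,0,0,-0.3,0],[-1,0,0,-0.2,0],[-1,0,0,-0.2,0],[-1,0,0,0,0],[-1,0,0,0,0]]]}}

```text
time: 11.02
tcp_pos: [0.5198, 0.1632, 0.1667]
orientation: [[0.889, -0.458, 0.0], [-0.458, -0.889, 0.0], [0.0, -0.0, -1.0]]
force: [0.8, 0.3, -2.0]
finger_gap: 0.0274
grip_force: 60.4
```

```bash
python3 rd.py
```

```text
11.2167 [0.5197 0.1632 0.1668] [ 1.226  0.404 -1.428  0.178 -0.538 -0.   ] max fz -1.1 press 2.47
```

Press force is lower than expected and there are lateral moments, so the blank may be leaning or jammed. I'll back off to the earlier viewpoint and measure it.

>>> {"fn": "play_rows", "kwargs": {"commands": [[[-1,0,0,0.8,0],[-1,0,0,1.5,0],[-1,0,0,2.5,0],[-1,0,0,2.9,0],[-1,-2.2,1.1,2.7,0],[-1,-2.3,1.2,2.7,0],[-1,-2.3,1.2,0,0],[-1,-2.2,1.1,0,0],[-1,0,0,0,0],[-1,0,0,0,0]]]}}

```text
time: 12.05
tcp_pos: [0.4281, 0.2092, 0.2981]
orientation: [[0.89, -0.456, -0.001], [-0.456, -0.89, -0.0], [-0.001, 0.001, -1.0]]
force: [0.7, -0.9, -3.5]
finger_gap: 0.0273
grip_force: 60.0
```

>>> {"fn": "play_rows", "kwargs": {"commands": [[[-1,0,0,0,0],[-1,0,0,0,0],[-1,0,0,0,0]]]}}

```text
time: 12.3
tcp_pos: [0.4299, 0.2086, 0.2975]
orientation: [[0.888, -0.459, -0.001], [-0.459, -0.888, -0.001], [-0.0, 0.001, -1.0]]
force: [-0.4, -0.9, -3.9]
finger_gap: 0.0271
grip_force: 60.0
```

```bash
cat > fit.py <<'E'
from h import *
def fit(im,c,name):
    u0=w2p(c,[[.5175,.163,.06]])[0]; x,y=(u0-[50,48]).astype(int).clip(0)
    g=cv2.GaussianBlur(cv2.cvtColor(im[y:y+97,x:x+100],cv2.COLOR_BGR2GRAY),(0,0),.8)
    k=cv2.resize(g,None,fx=4,fy=4,interpolation=cv2.INTER_CUBIC)
    m=(k>175).astype(np.uint8); m=cv2.morphologyEx(m,cv2.MORPH_OPEN,cv2.getStructuringElement(cv2.MORPH_ELLIPSE,(61,61)))
    cs,_=cv2.findContours(m,cv2.RETR_EXTERNAL,cv2.CHAIN_APPROX_NONE)
    if not cs: print('none',k.max()); return
    q=max(cs,key=cv2.contourArea); e=cv2.fitEllipse(cv2.convexHull(q)); ctr=np.array(e[0])/4-.375+[x,y]
    print(name,'ctr',ctr.round(2),'axes',(np.array(e[1])/4).round(2),'ang',round(e[2],1),'world@.064',p2w(c,[ctr],.064)[0].round(4),'@.048',p2w(c,[ctr],.048)[0].round(4))
E
python3 - <<'E'
from fit import *
fit(cv2.imread('pics/w3.png'),np.load('w3.npz'),'before')
o=sensors.get_obs(); c=calibration('wrist'); im=read_camera('wrist')[:,:,::-1].copy(); cv2.imwrite('pics/w6.png',im); np.savez('w6.npz',**c)
print(o['tcp_pos'],o['time'],o['force']); fit(im,c,'now')
a=cv2.imread('pics/w3.png'); s,_=cv2.phaseCorrelate(a[0:170,170:330].mean(2),im[0:170,170:330].astype(float).mean(2)),0; print(s)
T=np.load('w3.npz'); th=np.linspace(0,6.28,100)
for z in (.064,.05):
  P=w2p(c,np.c_[.5175+.032*np.cos(th),.1635+.032*np.sin(th),0*th+z]); print(z,P.max(0)-P.min(0),(P.max(0)+P.min(0))/2)
E
```

```text
before ctr [248.98  81.99] axes [62.84 64.76] ang 148.3 world@.064 [0.5191 0.1631 0.064 ] @.048 [0.5203 0.1625 0.048 ]
[0.42991895 0.20864762 0.29751508] 12.3 [-0.44289724 -0.92344202 -3.85692852]
now ctr [248.47  82.59] axes [62.99 64.49] ang 153.6 world@.064 [0.5191 0.1629 0.064 ] @.048 [0.5203 0.1624 0.048 ]
((-0.7987113285954592, 0.7529012301593383), 1.0617168158241923)
0.064 [62.02677993 65.38005917] [248.66937341  83.48210174]
0.05 [59.24191875 62.3982572 ] [248.70467798  84.61299092]
```

The blank is back up, level and unmoved. I'll check whether the tamper shifted in the fingers.

Run:
```python
from fit import *
a=cv2.imread('pics/w3.png').mean(2); b=cv2.imread('pics/w6.png').mean(2)
for n,(v0,v1,u0,u1) in dict(foot=(180,225,205,297),handle=(215,325,210,290),handletop=(255,330,210,290),fingers=(270,384,60,200)).items():
    print(n,cv2.phaseCorrelate(a[v0:v1,u0:u1],b[v0:v1,u0:u1],cv2.createHanningWindow((u1-u0,v1-v0),cv2.CV_64F)),abs(a-b)[v0:v1,u0:u1].mean())
for n,g in (('w3',a),('w6',b)):
    print(n,'foot col248 rows184-222',g[184:222,248].astype(int).tolist()); print('row205',g[205,212:290].astype(int).tolist())
c=np.load('w6.npz');o=sensors.get_obs();T=o['tcp_pos'];R=o['orientation']
th=np.linspace(0,6.28,181)
for z in (.1186,.1026):
  P=w2p(c,[T+R@np.array([.022*np.cos(t),.022*np.sin(t),z]) for t in th]); print(z,P.min(0),P.max(0))
H=w2p(c,[T+R@np.array([x,y,z]) for z in (.0286,.0866) for x in (-.014,.014) for y in (-.014,.014)]); print(H.round(1).tolist())
```

```text
foot ((-0.013059869832829918, 0.8542007564757732), 0.9868179925364934) 2.809903381642512
handle ((0.29610714713356145, -0.042366776324080035), 0.7333893627991533) 2.016590909090909
handletop ((0.1779634909200425, 0.5397158407184008), 0.7752717806512394) 0.5591599713374551
fingers ((-0.1344639846279847, 0.18562462813025604), 1.0378282396691254) 1.2543650793650791
w3 foot col248 rows184-222 [142, 144, 147, 146, 144, 136, 124, 118, 117, 120, 130, 162, 202, 218, 219, 218, 215, 212, 211, 211, 212, 212, 211, 210, 212, 215, 215, 212, 193, 154, 116, 100, 89, 79, 64, 55, 53, 51]
row205 [142, 140, 140, 140, 138, 139, 139, 139, 141, 137, 131, 124, 123, 143, 174, 198, 209, 211, 212, 213, 212, 213, 213, 213, 212, 213, 213, 213, 214, 213, 213, 212, 213, 211, 212, 212, 212, 212, 211, 211, 212, 213, 212, 212, 211, 212, 210, 212, 212, 211, 211, 211, 211, 211, 211, 211, 210, 211, 209, 205, 194, 172, 141, 114, 114, 128, 135, 135, 135, 137, 138, 137, 136, 137, 137, 138, 139, 139]
w6 foot col248 rows184-222 [144, 143, 144, 145, 145, 139, 127, 118, 118, 118, 126, 156, 195, 215, 220, 219, 215, 213, 210, 212, 213, 213, 212, 210, 211, 213, 215, 216, 203, 167, 130, 116, 104, 89, 69, 57, 53, 51]
row205 [141, 142, 140, 140, 139, 139, 139, 139, 140, 138, 135, 128, 121, 129, 157, 186, 204, 211, 214, 214, 214, 213, 214, 214, 213, 214, 212, 214, 214, 213, 213, 213, 213, 213, 212, 213, 213, 213, 213, 213, 213, 212, 212, 212, 213, 213, 212, 212, 211, 211, 211, 212, 211, 212, 211, 211, 212, 210, 209, 205, 193, 169, 133, 105, 101, 114, 129, 136, 137, 137, 138, 137, 136, 138, 137, 138, 139, 138]
0.1186 [218.6152946  185.87065657] [278.71515178 241.89480514]
0.1026 [216.08882688 192.48799446] [281.06996209 252.42244895]
[[216.3, 319.5], [279.7, 319.4], [213.5, 264.4], [282.1, 264.3], [226.6, 253.8], [270.5, 253.7], [225.4, 212.8], [271.5, 212.8]]
```

The tamper is firm in the grip. Its foot sits about 2.3 mm along −tool x from the TCP axis, so TCP (0.520, 0.163) puts it concentric with the blank. I'll go back and press further.

>>> {"fn": "play_rows", "kwargs": {"commands": [[[-1,2.25,-1.15,0,0],[-1,2.25,-1.15,0,0],[-1,2.25,-1.15,-1,0],[-1,2.25,-1.1,-2,0],[-1,0,0,-3,0],[-1,0,0,-3,0],[-1,0,0,-1.5,0],[-1,0,0,-0.6,0],[-1,0,0,0,0],[-1,0,0,0,0]]]}}

```text
time: 13.18
tcp_pos: [0.5203, 0.1636, 0.1878]
orientation: [[0.889, -0.458, 0.001], [-0.458, -0.889, -0.0], [0.001, -0.001, -1.0]]
force: [0.4, -0.1, -3.6]
finger_gap: 0.0273
grip_force: 60.0
```

>>> {"fn": "play_rows", "kwargs": {"commands": [[[-1,0,0,0,0],[-1,0,0,0,0],[-1,0,0,-0.2,0],[-1,0,0,-0.2,0],[-1,0,0,-0.2,0],[-1,0,0,-0.2,0],[-1,0,0,-0.1,0],[-1,0,0,0,0],[-1,0,0,0,0]]]}}

```text
time: 13.93
tcp_pos: [0.5197, 0.1637, 0.1781]
orientation: [[0.889, -0.458, 0.001], [-0.458, -0.889, 0.0], [0.0, -0.001, -1.0]]
force: [-0.5, 1.0, -1.2]
finger_gap: 0.027
grip_force: 60.4
```

```bash
python3 rd.py
```

```text
14.1333 [0.5197 0.1637 0.1781] [ 0.235  0.947 -1.296  0.388 -0.086  0.002] max fz -0.8 press 2.6
```

>>> {"fn": "play_rows", "kwargs": {"commands": [[[-1,0,0,-0.2,0],[-1,0,0,-0.2,0],[-1,0,0,-0.2,0],[-1,0,0,-0.2,0],[-1,0,0,-0.2,0],[-1,0,0,-0.2,0],[-1,0,0,0,0],[-1,0,0,0,0]]]}}

```text
time: 14.8
tcp_pos: [0.5196, 0.1636, 0.1655]
orientation: [[0.889, -0.458, -0.0], [-0.458, -0.889, 0.0], [-0.0, -0.0, -1.0]]
force: [1.1, 0.2, -0.7]
finger_gap: 0.0272
grip_force: 60.5
```

```bash
python3 rd.py
```

```text
15.0 [0.5196 0.1635 0.1656] [ 1.104  0.932 -1.157  0.544 -0.445 -0.005] max fz -0.7 press 2.74
```

>>> {"fn": "play_rows", "kwargs": {"commands": [[[-1,0,0,-0.1,0],[-1,0,0,-0.1,0],[-1,0,0,-0.1,0],[-1,0,0,0,0],[-1,0,0,0,0]]]}}

```text
time: 15.42
tcp_pos: [0.5196, 0.1635, 0.1629]
orientation: [[0.889, -0.458, 0.0], [-0.458, -0.889, -0.0], [0.0, 0.0, -1.0]]
force: [0.4, 0.4, 1.4]
finger_gap: 0.0269
grip_force: 61.0
```

```bash
python3 rd.py
```

```text
15.6167 [0.5196 0.1635 0.1629] [ 0.179  0.811  1.912  0.335 -0.071 -0.01 ] max fz 2.6 press 5.81
```

>>> {"fn": "play_rows", "kwargs": {"commands": [[[-1,0,0,-0.05,0],[-1,0,0,-0.05,0],[-1,0,0,0,0],[-1,0,0,0,0]]]}}

```text
time: 15.95
tcp_pos: [0.5196, 0.1635, 0.1619]
orientation: [[0.889, -0.458, 0.0], [-0.458, -0.889, -0.0], [0.0, 0.0, -1.0]]
force: [1.0, 0.7, 2.3]
finger_gap: 0.0275
grip_force: 61.0
```

>>> {"fn": "play_rows", "kwargs": {"commands": [[[-1,0,0,-0.05,0],[-1,0,0,-0.05,0],[-1,0,0,0,0],[-1,0,0,0,0]]]}}

```text
time: 16.28
tcp_pos: [0.5196, 0.1636, 0.1606]
orientation: [[0.889, -0.458, -0.0], [-0.458, -0.889, -0.0], [-0.0, 0.0, -1.0]]
force: [1.5, 0.2, -0.9]
finger_gap: 0.0276
grip_force: 60.7
```

```bash
python3 rd.py
```

```text
16.4833 [0.5195 0.1635 0.1606] [ 1.613  0.745 -1.168  0.27  -0.587  0.015] max fz -0.4 press 2.73
```

>>> {"fn": "play_rows", "kwargs": {"commands": [[[-1,0,0,-0.05,0],[-1,0,0,-0.05,0],[-1,0,0,0,0],[-1,0,0,0,0]]]}}

```text
time: 16.82
tcp_pos: [0.5194, 0.1635, 0.16]
orientation: [[0.889, -0.458, -0.0], [-0.458, -0.889, -0.0], [-0.0, 0.0, -1.0]]
force: [0.3, -0.4, 1.7]
finger_gap: 0.0275
grip_force: 60.8
```

>>> {"fn": "play_rows", "kwargs": {"commands": [[[-1,0,0,-0.05,0],[-1,0,0,-0.05,0],[-1,0,0,0,0],[-1,0,0,0,0]]]}}

```text
time: 17.15
tcp_pos: [0.5195, 0.1635, 0.1589]
orientation: [[0.889, -0.458, -0.0], [-0.458, -0.889, -0.0], [-0.0, 0.0, -1.0]]
force: [0.2, 0.8, 0.7]
finger_gap: 0.0271
grip_force: 60.9
```

```bash
python3 rd.py
```

```text
17.35 [0.5195 0.1635 0.1589] [ 0.116  0.08   1.544  0.019  0.094 -0.014] max fz 2.1 press 5.44
```

>>> {"fn": "play_rows", "kwargs": {"commands": [[[-1,0,0,-0.05,0],[-1,0,0,-0.05,0],[-1,0,0,0,0],[-1,0,0,0,0]]]}}

```text
time: 17.68
tcp_pos: [0.5195, 0.1635, 0.1578]
orientation: [[0.889, -0.458, -0.0], [-0.458, -0.889, -0.0], [-0.0, 0.0, -1.0]]
force: [-0.9, 0.8, 1.8]
finger_gap: 0.0274
grip_force: 60.9
```

>>> {"fn": "play_rows", "kwargs": {"commands": [[[-1,0,0,-0.05,0],[-1,0,0,0,0],[-1,0,0,0,0]]]}}

```text
time: 17.93
tcp_pos: [0.5195, 0.1635, 0.1573]
orientation: [[0.889, -0.458, -0.0], [-0.458, -0.889, -0.0], [-0.0, 0.0, -1.0]]
force: [-0.6, -0.9, 2.3]
finger_gap: 0.0278
grip_force: 60.9
```

>>> {"fn": "play_rows", "kwargs": {"commands": [[[-1,0,0,-0.05,0],[-1,0,0,0,0],[-1,0,0,0,0]]]}}

```text
time: 18.18
tcp_pos: [0.5195, 0.1635, 0.1568]
orientation: [[0.889, -0.458, -0.0], [-0.458, -0.889, -0.0], [-0.0, 0.0, -1.0]]
force: [0.1, -1.0, 2.0]
finger_gap: 0.0277
grip_force: 60.9
```

```bash
python3 rd.py
```

```text
18.3833 [0.5195 0.1635 0.1569] [-1.183e+00 -4.900e-01  2.216e+00 -1.890e-01  2.590e-01 -1.000e-03] max fz 2.8 press 6.12
```

>>> {"fn": "play_rows", "kwargs": {"commands": [[[-1,0,0,-0.05,0],[-1,0,0,0,0],[-1,0,0,0,0]]]}}

```text
time: 18.63
tcp_pos: [0.5195, 0.1635, 0.1564]
orientation: [[0.889, -0.458, -0.0], [-0.458, -0.889, -0.0], [-0.0, 0.0, -1.0]]
force: [-0.3, -0.7, 2.0]
finger_gap: 0.0271
grip_force: 60.9
```

>>> {"fn": "play_rows", "kwargs": {"commands": [[[-1,0,0,-0.05,0],[-1,0,0,0,0],[-1,0,0,0,0]]]}}

```text
time: 18.88
tcp_pos: [0.5195, 0.1635, 0.1559]
orientation: [[0.889, -0.458, -0.0], [-0.458, -0.889, -0.0], [-0.0, 0.0, -1.0]]
force: [-1.1, -0.4, 1.8]
finger_gap: 0.027
grip_force: 61.0
```

>>> {"fn": "play_rows", "kwargs": {"commands": [[[-1,0,0,-0.05,0],[-1,0,0,0,0],[-1,0,0,0,0]]]}}

```text
time: 19.13
tcp_pos: [0.5195, 0.1635, 0.1554]
orientation: [[0.889, -0.458, -0.0], [-0.458, -0.889, -0.0], [-0.0, 0.0, -1.0]]
force: [-1.1, -1.7, 1.9]
finger_gap: 0.0272
grip_force: 61.0
```

>>> {"fn": "play_rows", "kwargs": {"commands": [[[-1,0,0,-0.05,0],[-1,0,0,0,0],[-1,0,0,0,0]]]}}

```text
time: 19.38
tcp_pos: [0.5195, 0.1635, 0.1549]
orientation: [[0.889, -0.458, -0.0], [-0.458, -0.889, -0.0], [-0.0, 0.0, -1.0]]
force: [-1.0, -0.8, 2.1]
finger_gap: 0.0272
grip_force: 61.0
```

>>> {"fn": "play_rows", "kwargs": {"commands": [[[-1,0,0,-0.05,0],[-1,0,0,0,0],[-1,0,0,0,0]]]}}

```text
time: 19.63
tcp_pos: [0.5195, 0.1635, 0.1543]
orientation: [[0.889, -0.458, -0.0], [-0.458, -0.889, -0.0], [-0.0, 0.0, -1.0]]
force: [-0.8, -0.9, 2.5]
finger_gap: 0.0276
grip_force: 61.0
```

>>> {"fn": "play_rows", "kwargs": {"commands": [[[-1,0,0,-0.05,0],[-1,0,0,0,0],[-1,0,0,0,0]]]}}

```text
time: 19.88
tcp_pos: [0.5195, 0.1635, 0.1538]
orientation: [[0.889, -0.458, -0.0], [-0.458, -0.889, -0.0], [-0.0, 0.0, -1.0]]
force: [-0.8, -0.8, 1.5]
finger_gap: 0.0273
grip_force: 61.0
```

>>> {"fn": "play_rows", "kwargs": {"commands": [[[-1,0,0,-0.05,0],[-1,0,0,0,0],[-1,0,0,0,0]]]}}

```text
time: 20.13
tcp_pos: [0.5195, 0.1635, 0.1534]
orientation: [[0.889, -0.458, -0.0], [-0.458, -0.889, -0.0], [0.0, 0.0, -1.0]]
force: [-0.8, -1.6, 3.4]
finger_gap: 0.0271
grip_force: 61.0
```

```bash
python3 rd.py
```

```text
20.3333 [0.5195 0.1635 0.1534] [-1.054 -1.066  2.647 -0.471  0.478  0.007] max fz 3.4 press 6.55
```

>>> {"fn": "play_rows", "kwargs": {"commands": [[[-1,0,0,-0.05,0],[-1,0,0,0,0],[-1,0,0,0,0]]]}}

```text
time: 20.58
tcp_pos: [0.5195, 0.1635, 0.1528]
orientation: [[0.889, -0.458, -0.0], [-0.458, -0.889, -0.0], [-0.0, 0.0, -1.0]]
force: [-0.8, -0.3, 3.4]
finger_gap: 0.0273
grip_force: 61.0
```

>>> {"fn": "play_rows", "kwargs": {"commands": [[[-1,0,0,-0.05,0],[-1,0,0,0,0],[-1,0,0,0,0]]]}}

```text
time: 20.83
tcp_pos: [0.5195, 0.1635, 0.1524]
orientation: [[0.889, -0.458, -0.0], [-0.458, -0.889, -0.0], [0.0, 0.0, -1.0]]
force: [-1.8, -0.7, 3.5]
finger_gap: 0.0274
grip_force: 61.0
```

>>> {"fn": "play_rows", "kwargs": {"commands": [[[-1,0,0,-0.04,0],[-1,0,0,0,0],[-1,0,0,0,0]]]}}

```text
time: 21.08
tcp_pos: [0.5195, 0.1635, 0.152]
orientation: [[0.889, -0.458, 0.0], [-0.458, -0.889, -0.0], [0.0, 0.0, -1.0]]
force: [-1.1, -1.2, 3.3]
finger_gap: 0.0273
grip_force: 61.1
```

>>> {"fn": "play_rows", "kwargs": {"commands": [[[-1,0,0,-0.05,0],[-1,0,0,0,0],[-1,0,0,0,0]]]}}

```text
time: 21.33
tcp_pos: [0.5196, 0.1635, 0.1518]
orientation: [[0.889, -0.458, 0.0], [-0.458, -0.889, -0.0], [0.0, -0.0, -1.0]]
force: [-1.8, -1.5, 5.6]
finger_gap: 0.0272
grip_force: 61.6
```

>>> {"fn": "play_rows", "kwargs": {"commands": [[[-1,0,0,-0.05,0],[-1,0,0,0,0],[-1,0,0,0,0]]]}}

```text
time: 21.58
tcp_pos: [0.5196, 0.1635, 0.1517]
orientation: [[0.889, -0.458, 0.001], [-0.458, -0.889, -0.0], [0.0, -0.0, -1.0]]
force: [-2.6, -2.7, 8.2]
finger_gap: 0.0272
grip_force: 61.9
```

```bash
python3 rd.py
```

```text
21.7833 [0.5196 0.1635 0.1517] [-2.809 -1.442  7.913 -0.641  1.331  0.   ] max fz 8.2 press 11.81
```

The bottom is felt: TCP z has stopped at 0.1517 while the force climbs. I'll raise the force in small steps and ease the sideways load.

>>> {"fn": "play_rows", "kwargs": {"commands": [[[-1,-0.04,-0.02,-0.05,0],[-1,0,0,0,0],[-1,0,0,0,0]]]}}

```text
time: 22.03
tcp_pos: [0.5195, 0.1635, 0.1516]
orientation: [[0.889, -0.458, 0.001], [-0.458, -0.889, 0.0], [0.001, -0.001, -1.0]]
force: [-2.2, -1.4, 9.3]
finger_gap: 0.0277
grip_force: 62.0
```

```bash
python3 rd.py
```

```text
22.2333 [0.5195 0.1635 0.1516] [-2.860e+00 -1.267e+00  9.126e+00 -5.740e-01  1.358e+00 -6.000e-03] max fz 9.4 press 13.03
```

>>> {"fn": "play_rows", "kwargs": {"commands": [[[-1,-0.07,-0.03,-0.07,0],[-1,0,0,0,0],[-1,0,0,0,0]]]}}

```text
time: 22.48
tcp_pos: [0.5193, 0.1634, 0.1515]
orientation: [[0.889, -0.457, 0.003], [-0.457, -0.889, 0.001], [0.002, -0.002, -1.0]]
force: [-3.8, -0.4, 11.2]
finger_gap: 0.0271
grip_force: 62.3
```

```bash
python3 rd.py
```

```text
22.6833 [0.5193 0.1634 0.1515] [-3.038 -0.753 11.542 -0.506  1.272 -0.029] max fz 12.3 press 15.44
```

>>> {"fn": "play_rows", "kwargs": {"commands": [[[-1,-0.06,0,-0.1,0],[-1,0,0,0,0],[-1,0,0,0,0]]]}}

```text
time: 22.93
tcp_pos: [0.5192, 0.1634, 0.1513]
orientation: [[0.889, -0.457, 0.004], [-0.457, -0.889, 0.001], [0.004, -0.003, -1.0]]
force: [-2.4, -1.2, 14.3]
finger_gap: 0.0276
grip_force: 62.9
```

```bash
python3 rd.py
```

```text
23.1333 [0.5192 0.1634 0.1514] [-3.305 -1.484 15.049 -0.719  1.434 -0.044] max fz 15.7 press 18.95
```

>>> {"fn": "play_rows", "kwargs": {"commands": [[[-1,0,0,-0.05,0],[-1,0,0,0,0],[-1,0,0,0,0],[-1,0,0,0,0],[-1,0,0,0,0],[-1,0,0,0,0],[-1,0,0,0,0],[-1,0,0,0,0],[-1,0,0,0,0],[-1,0,0,0,0]]]}}

```text
time: 23.97
tcp_pos: [0.5192, 0.1634, 0.1512]
orientation: [[0.889, -0.457, 0.005], [-0.457, -0.889, 0.001], [0.004, -0.003, -1.0]]
force: [-3.8, -2.1, 17.0]
finger_gap: 0.0267
grip_force: 63.1
```

```bash
python3 rd.py; python3 rd.py
```

```text
24.1667 [0.5192 0.1634 0.1512] [-3.791 -1.389 17.55  -0.771  1.84  -0.041] max fz 18.1 press 21.45
24.3667 [0.5192 0.1634 0.1512] [-4.136 -1.524 17.244 -0.793  1.847 -0.045] max fz 17.9 press 21.14
```

Held at about 21 N for over a second. Now I'll let up straight and measure the blank from the earlier viewpoint.

>>> {"fn": "play_rows", "kwargs": {"commands": [[[-1,0,0,0.1,0],[-1,0,0,0.15,0],[-1,0,0,0.2,0],[-1,0,0,0.3,0],[-1,0,0,0.5,0],[-1,0,0,1,0],[-1,0,0,2,0],[-1,0,0,2.5,0],[-1,0,0,2.5,0],[-1,0,0,2,0]]]}}

```text
time: 25.2
tcp_pos: [0.5168, 0.163, 0.2617]
orientation: [[0.889, -0.458, -0.003], [-0.458, -0.889, -0.0], [-0.002, 0.001, -1.0]]
force: [0.3, 1.6, -4.4]
finger_gap: 0.0276
grip_force: 60.3
```

>>> {"fn": "play_rows", "kwargs": {"commands": [[[-1,-2.2,1.15,1.3,0],[-1,-2.2,1.15,1.3,0],[-1,-2.2,1.15,1,0],[-1,-2.2,1.15,0,0],[-1,0,0,0,0],[-1,0,0,0,0],[-1,0,0,0,0],[-1,0,0,0,0]]]}}

```text
time: 25.87
tcp_pos: [0.4298, 0.2087, 0.2961]
orientation: [[0.889, -0.459, -0.002], [-0.459, -0.889, -0.001], [-0.001, 0.002, -1.0]]
force: [-0.8, -0.7, -4.2]
finger_gap: 0.027
grip_force: 60.1
```

Run:
```python
from fit import *
o=sensors.get_obs(); c=calibration('wrist'); im=read_camera('wrist')[:,:,::-1].copy(); cv2.imwrite('pics/w7.png',im); np.savez('w7.npz',**c)
print(o['tcp_pos'],o['time'],o['force']); fit(im,c,'now')
th=np.linspace(0,6.28,200)
for z in (.064,.042,.032):
  P=w2p(c,np.c_[.518+.032*np.cos(th),.163+.032*np.sin(th),0*th+z]); print(z,(P.max(0)-P.min(0)).round(1),((P.max(0)+P.min(0))/2).round(1))
```

```text
[0.42981187 0.20870434 0.29611427] 25.8667 [-0.83709452 -0.70955598 -4.24601514]
now ctr [248.46  85.19] axes [55.8  59.52] ang 2.0 world@.064 [0.5164 0.1642 0.064 ] @.048 [0.5175 0.1637 0.048 ]
0.064 [62.4 65.8] [248.8  82.4]
0.042 [58.1 61.2] [248.8  84.2]
0.032 [56.3 59.3] [248.8  84.9]
```

The blank has stayed down. To check the latches numerically, I'll compare radial profiles along each latch before and after on the latch-top plane.

Run:
```python
from h import *
def polar(f,n,z,ctr):
    im=cv2.imread(f).mean(2).astype(np.float32); c=np.load(n)
    r=np.arange(20,56,1.)/1000; a=np.radians(np.arange(0,360,2)); A,Rr=np.meshgrid(a,r,indexing='ij')
    P=w2p(c,np.c_[(ctr[0]+Rr*np.cos(A)).ravel(),(ctr[1]+Rr*np.sin(A)).ravel(),np.full(A.size,z)]).astype(np.float32)
    return cv2.remap(im,P[:,0].reshape(A.shape),P[:,1].reshape(A.shape),cv2.INTER_CUBIC)
ctr=(.518,.163)
B=polar('pics/w3.png','w3.npz',.05,ctr);N=polar('pics/w7.png','w7.npz',.05,ctr)
s=B[:,20:27].mean(1); print('ring profile before',s.astype(int)[::3].tolist()); print('after',N[:,20:27].mean(1).astype(int)[::3].tolist())
idx=[i for i in range(180)]
thr=s>175; runs=[i*2 for i in range(180) if thr[i]]; print('latch angles',runs)
import itertools
groups=[];
for a in runs:
    if groups and a-groups[-1][-1]<=6: groups[-1].append(a)
    else: groups.append([a])
for g in groups:
    if len(g)<4: continue
    m=(np.array(g)//2)[len(g)//4:len(g)-len(g)//4]
    print(g[0],g[-1]); print(' B',B[m].mean(0).astype(int).tolist()); print(' N',N[m].mean(0).astype(int).tolist())
```

```text
ring profile before [113, 113, 208, 231, 230, 183, 106, 109, 111, 122, 161, 115, 111, 111, 109, 110, 142, 144, 83, 103, 109, 107, 212, 222, 222, 142, 104, 104, 104, 91, 128, 111, 106, 106, 106, 82, 124, 139, 106, 105, 103, 74, 218, 225, 226, 140, 109, 109, 110, 116, 154, 124, 111, 111, 112, 115, 133, 160, 116, 113]
after [113, 112, 209, 231, 231, 182, 106, 109, 110, 122, 161, 117, 111, 111, 108, 111, 142, 147, 83, 103, 109, 107, 212, 222, 222, 138, 104, 104, 105, 91, 127, 112, 106, 106, 106, 80, 121, 141, 106, 105, 103, 72, 218, 225, 226, 139, 108, 109, 109, 114, 152, 123, 111, 111, 112, 115, 132, 160, 115, 113]
latch angles [12, 14, 16, 18, 20, 22, 24, 26, 28, 30, 132, 134, 136, 138, 140, 142, 144, 146, 148, 252, 254, 256, 258, 260, 262, 264, 266, 268]
12 30
 B [228, 228, 228, 228, 229, 228, 229, 229, 229, 229, 229, 229, 223, 209, 200, 192, 193, 217, 231, 232, 231, 231, 231, 232, 231, 230, 228, 228, 228, 228, 224, 212, 202, 199, 195, 181]
 N [229, 229, 229, 229, 226, 207, 167, 130, 118, 118, 118, 117, 120, 143, 176, 187, 191, 215, 231, 232, 232, 231, 231, 232, 232, 230, 229, 228, 228, 228, 224, 214, 204, 199, 194, 180]
132 148
 B [222, 222, 221, 220, 219, 218, 219, 219, 220, 220, 219, 212, 190, 154, 125, 127, 156, 191, 214, 222, 223, 223, 222, 222, 223, 221, 219, 217, 216, 214, 205, 177, 135, 105, 100, 108]
 N [223, 222, 221, 220, 219, 219, 217, 211, 196, 181, 176, 176, 177, 178, 179, 181, 188, 201, 215, 222, 224, 223, 222, 222, 223, 222, 219, 217, 216, 215, 205, 177, 135, 106, 99, 107]
252 268
 B [228, 228, 228, 229, 229, 228, 227, 225, 224, 223, 222, 216, 204, 193, 191, 196, 208, 222, 227, 227, 227, 226, 227, 227, 226, 223, 221, 221, 221, 220, 212, 200, 193, 191, 191, 190]
 N [229, 229, 229, 228, 225, 212, 187, 160, 145, 142, 143, 145, 152, 168, 184, 193, 206, 220, 227, 228, 227, 227, 227, 227, 226, 224, 222, 221, 222, 220, 212, 200, 193, 191, 191, 190]
```

All three latches are back at their sprung-in radius over the sunk blank. Next I'll return the tamper to its rest.

>>> {"fn": "play_rows", "kwargs": {"commands": [[[-1,0.6,-1.5,0,0],[-1,1.2,-2.95,0,0],[-1,1.2,-2.95,0,0],[-1,1.2,-2.95,0,0],[-1,1.2,-2.95,0,0],[-1,1.2,-2.95,0,0],[-1,1.2,-2.95,0,0],[-1,1.2,-2.95,0,0],[-1,1.2,-2.95,0,0],[-1,1.2,-2.95,0,0]]]}}

```text
time: 26.75
tcp_pos: [0.5443, -0.0737, 0.2961]
orientation: [[0.888, -0.459, -0.001], [-0.459, -0.888, 0.0], [-0.001, 0.001, -1.0]]
force: [1.1, 1.5, -3.1]
finger_gap: 0.0276
grip_force: 60.3
```

>>> {"fn": "play_rows", "kwargs": {"commands": [[[-1,1.2,-2.95,0,0],[-1,1.2,-2.95,0,0],[-1,1.2,-2.95,0,0],[-1,0.6,-1.5,-1,0],[-1,0,0,-2.5,0],[-1,0,0,-2.5,0],[-1,0,0,-2.5,0],[-1,0,0,-2.5,0],[-1,0,0,0,0],[-1,0,0,0,0]]]}}

```text
time: 27.58
tcp_pos: [0.5851, -0.1756, 0.1853]
orientation: [[0.889, -0.459, -0.005], [-0.459, -0.889, -0.0], [-0.004, 0.002, -1.0]]
force: [0.3, -0.2, -3.6]
finger_gap: 0.0275
grip_force: 59.9
```

>>> {"fn": "play_rows", "kwargs": {"commands": [[[-1,0,0,0,0],[-1,0,0,0,0]]]}}

```text
time: 27.75
tcp_pos: [0.587, -0.1754, 0.189]
orientation: [[0.889, -0.458, 0.004], [-0.458, -0.889, -0.001], [0.004, -0.001, -1.0]]
force: [-0.4, 1.0, -3.5]
finger_gap: 0.0272
grip_force: 60.0
```

>>> {"fn": "play_rows", "kwargs": {"commands": [[[-1,0,0,-1,0],[-1,0,0,-1.5,0],[-1,0,0,-1.5,0],[-1,0,0,-1,0],[-1,0,0,-0.7,0],[-1,0,0,-0.3,0],[-1,0,0,0,0],[-1,0,0,0,0],[-1,0,0,0,0]]]}}

```text
time: 28.5
tcp_pos: [0.5864, -0.1751, 0.1277]
orientation: [[0.889, -0.458, 0.002], [-0.458, -0.889, -0.0], [0.002, -0.0, -1.0]]
force: [-0.5, 0.3, -4.1]
finger_gap: 0.0271
grip_force: 60.2
```

```bash
python3 rd.py
```

```text
28.7 [ 0.5863 -0.175   0.1276] [ 0.034 -0.063 -3.994  0.013 -0.026 -0.005] max fz -3.5 press -0.09
```

>>> {"fn": "play_rows", "kwargs": {"commands": [[[-1,-0.1,0,-0.3,0],[-1,0,0,-0.2,0],[-1,0,0,-0.1,0],[-1,0,0,-0.1,0],[-1,0,0,-0.1,0],[-1,0,0,0,0],[-1,0,0,0,0]]]}}

```text
time: 29.28
tcp_pos: [0.5849, -0.1749, 0.1188]
orientation: [[0.889, -0.458, -0.0], [-0.458, -0.889, -0.0], [-0.0, 0.0, -1.0]]
force: [-0.4, -0.3, -3.8]
finger_gap: 0.0275
grip_force: 60.2
```

>>> {"fn": "play_rows", "kwargs": {"commands": [[[-1,0,0,-0.05,0],[-1,0,0,0,0],[-1,0,0,0,0]]]}}

```text
time: 29.53
tcp_pos: [0.5849, -0.1749, 0.1187]
orientation: [[0.889, -0.458, 0.0], [-0.458, -0.889, -0.0], [0.0, -0.0, -1.0]]
force: [-1.5, -0.1, -0.5]
finger_gap: 0.027
grip_force: 60.6
```

```bash
python3 rd.py
```

```text
29.7333 [ 0.5849 -0.175   0.1186] [-1.402e+00  6.640e-01  5.390e-01  2.770e-01  4.500e-01  1.000e-03] max fz 1.9 press 4.44
```

It is standing on the bench. I'll release and retreat straight up.

>>> {"fn": "play_rows", "kwargs": {"commands": [[[0,0,0,0,0],[0.3,0,0,0,0],[0.6,0,0,0,0],[1,0,0,0,0],[1,0,0,0,0],[1,0,0,0,0],[1,0,0,0,0],[1,0,0,0,0]]]}}

```text
time: 30.4
tcp_pos: [0.5848, -0.1749, 0.1183]
orientation: [[0.889, -0.458, 0.0], [-0.458, -0.889, -0.0], [0.0, 0.0, -1.0]]
force: [-0.2, -0.4, 0.6]
finger_gap: 0.0855
grip_force: 0.0
```

>>> {"fn": "play_rows", "kwargs": {"commands": [[[1,0,0,0.6,0],[1,0,0,1.5,0],[1,0,0,2.5,0],[1,0,0,2.5,0],[1,0,0,2.5,0],[1,0,0,2.5,0],[1,-1.5,2,2,0],[1,-2,2.5,2,0],[1,-1,1,0,0],[1,0,0,0,0]]]}}

```text
time: 31.23
tcp_pos: [0.5389, -0.1184, 0.2822]
orientation: [[0.89, -0.456, 0.005], [-0.456, -0.89, 0.001], [0.004, -0.003, -1.0]]
force: [0.2, 0.4, -0.7]
finger_gap: 0.0849
grip_force: 0.0
```

>>> {"fn": "play_rows", "kwargs": {"commands": [[[1,0,0,0,0],[1,0,0,0,0],[1,0,0,0,0],[1,0,0,0,0]]]}}

```text
time: 31.57
tcp_pos: [0.54, -0.1205, 0.2785]
orientation: [[0.889, -0.459, -0.001], [-0.459, -0.889, -0.0], [-0.001, 0.001, -1.0]]
force: [0.1, 0.7, -0.1]
finger_gap: 0.0857
grip_force: 0.0
```

Run:
```python
from h import *
o=sensors.get_obs(); c=calibration('wrist'); im=read_camera('wrist')[:,:,::-1].copy(); cv2.imwrite('pics/w8.png',im)
s=read_camera('scene')[:,:,::-1].copy(); t=read_camera('top')[:,:,::-1].copy()
print(o['time'],o['tcp_pos'],o['force'])
# tamper: scene view against the first picture around rest and handle; bystanders too
a=cv2.imread('pics/scene0.png').mean(2); b=s.mean(2); d=abs(a-b)
for n,(u,v,w,h) in dict(tamper=(192,210,42,45),nest=(280,145,70,50),oil=(105,205,50,50),spanner=(115,255,60,80),key=(355,145,50,50),block=(340,105,45,35)).items():
    print(n,'mean diff',d[v:v+h,u:u+w].mean().round(2),'max',d[v:v+h,u:u+w].max().round(0),'shift',cv2.phaseCorrelate(a[v:v+h,u:u+w],b[v:v+h,u:u+w],cv2.createHanningWindow((w,h),cv2.CV_64F))[0])
# handle top in the wrist view by its colour
hsv=cv2.cvtColor(im,cv2.COLOR_BGR2HSV); u0=w2p(c,[[.585,-.175,.09]])[0]; print('expected top',u0, 'ring',w2p(c,[[.5855,-.1755,.006]]))
```

```text
31.5667 [ 0.54004002 -0.12047222  0.27851483] [ 0.10003513  0.74447551 -0.11787639]
tamper mean diff 8.46 max 64.0 shift (0.4363193010497177, 0.258252001336313)
nest mean diff 13.65 max 135.0 shift (-0.02933443301117933, -0.19309723335920737)
oil mean diff 9.05 max 18.0 shift (0.17950809620670682, 0.11401345135255525)
spanner mean diff 9.79 max 17.0 shift (0.012706960357853347, 0.2235226078436554)
key mean diff 9.4 max 16.0 shift (-0.034047060323693756, 0.057022873826728215)
block mean diff 9.08 max 17.0 shift (0.6943006104595817, 0.0020000667318882392)
expected top [279.42751791 119.250135  ] ring [[272.3570956  115.85032399]]
```

The tamper stands in its rest where it started, to within about 0.5 px. The bystanders haven't moved and the blank is down, so I'll hand in.

```bash
python3 -c "
from plant import ticket; print(ticket.close_job())"
```

```text
the job is handed in; nothing more can be done
None
```

The job is handed in: I pressed the blank to the felt bottom and held it at about 21 N for over a second. It stayed down under all three latches, and the tamper is upright in its rest with the other things on the bench unmoved.

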